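Clip in the spice jar and pull-test it

ROBOT

A 6-joint arm with a two-finger parallel gripper is mounted at the origin on a cart in front of the work surface, level with it; the furniture and walls round the work are solid. World frame = base frame: x ahead of the robot, y to its left, z up, the work surface at z = 0. Lengths are in mm, angles in rad, forces in N, time in s.
With the tool pointing down it reaches from about 350 to 975 mm from the base axis. Payload 7.1 kg.
Tool frame: the origin (TCP) lies midway between the tips of the shut fingers; the grasp point (between the pads) lies 19 mm behind it (ctrl.tcp_to_grasp is the distance from the TCP to the grasp point, in mm); z points along the fingers, y is the line along which they close (so a half turn about z gives the same grasp; the last joint's range is limited). The gripper opens to 88 mm and grips with 3 to 60 N. Pads are 20 mm wide; open, the fingers measure 115 mm over their backs; the gripper's body (75 mm by 178 mm) begins 61 mm behind the grasp point.
Start: joints at [1.182, 0.423, 1.63, -0, 1.089, -0.019], TCP at [225.861, 582.745, 222.675] pointing down, gripper open.
Joint ranges: [-3, 3], [-0.9, 2.11], [0.09, 2.58], [-1.31, 4.45], [0.11, 2.69], [-2.54, 2.54]. Speed limits (rad/s): [2.39, 2.39, 3.01, 3.14, 3.14, 3.14].

INTERFACE

Orientations are given as a rotation vector (axis times angle).
In Python, from workcell import get_obs, cams, ticket, boxes_of, ctrl gives the robot as it stands.
- The arm moves only by the shell command python3 -m creep 'ROWS' [OPENING]. ROWS is JSON, one flat list of numbers, 4 for each row, row after row: the shift along the world's x, y, z in m, then the turn about the world's z in rad. In form: [tx, ty, tz, spin, tx, ty, tz, spin, ...]. A call has 1 to 10 rows; each row is the pose to reach, as a shift and turn from the pose commanded when the call began; what a row does not reach only later rows make up. A row lasts 1/12 s, in which the tool goes at most 41.7 mm and 7.16 degrees, less where a joint would pass 70% of its speed; a pose out of reach is approached as far as the arm can. A call with a gripper value outside its range is refused whole. OPENING is the opening, from 0 (shut) to 1 (fully open), set as the call begins (- or left out, the last holds). The fingers move at their own pace and stop on an object; the grip force is fixed at half the most. Time passes only in rows, so rows that repeat a pose let the fingers close. It gives the time, the measured TCP pose, the force, the opening and the grip force at its end, in the units of the state.
- get_obs(): the state, without advancing time (a new reading comes with each control period).
- cams.get_image(name): name is "scene" or "top" or "wrist"; returns (picture, depth): 384x512x3 uint8, red, green, blue; 384x512 float32, mm along the optical axis (not along the pixel's ray), 0 where there is no reading.
- cams.get_calibration(name): a dict with "mtx" (3x3 intrinsics, pixels), "D" ([k1, k2, p1, p2, k3] as OpenCV has them; the pictures are not rectified), "R" (3x3) and "t" (3): a world point X has camera coordinates R X + t; the wrist camera has in their place "mount" (4x4, takes a point from camera to tool coordinates, whose origin is the TCP and whose axes are the flange's). Camera axes: x right, y down, z forward; pixel columns grow to the right and rows downward; lengths in mm; the calibration is good to about 2 mm. A picture is of the moment at which its call begins: read the wrist's pose just before it. get_calibration takes no time and is no camera call.
- ticket.close_job(): hands the job in; it is judged then, once.
Trained networks look in the newest picture that a camera, given by its name, has taken for a name from the list of things; names that differ only in an ending like _2 or _b are one class to them, and where a whole thing is asked for, a point or a joint stands for the part that bears it (a point fixed in the world has none). Each returns a list of dicts, best first, with "score" (0 to 1); they miss things now and then, are a little off and sometimes report something else, mostly with a low value. They report only what shows in the picture. A call takes as long as a camera call.
- boxes_of(camera, target): "centre" ([column, row] in pixels, amid what is visible of it).
The state is a dict: "t": time; "qpos": joint angles; "qvel": joint speeds; "joint_torque": joint torques, N m; "ee_pos": TCP position; "orientation": TCP orientation; "ft_force": force on the tool from outside, world axes, zero at the start; "moment": the same for the moment, N m; "width": finger opening in mm; "grasp_force": force on a finger pad.
Only numpy, scipy, OpenCV 4.12 (cv2) and the standard library are available. Lean on these libraries where they do the work, as an engineer would, in place of code of your own. Each camera call takes 0.05 s, during which the arm holds its last target. There are 200 camera calls.

TASK

Press the loose spice jar standing on the worktop into the empty spring clip, pushing it level along the worktop until it snaps home against the back of the clip. Then prove that the clip holds it: pull the jar straight back out of the clip's mouth with a slowly rising force up to about 13 N, keep it there for about half a second, and never pull with more than 18 N. Ease off and let go, leaving the jar upright in the clip and the lemon beside the work where it is.

Things in the scene. Friction and masses are not known exactly. Their poses are not given: they have to be found in the camera images.
- jar: The loose spice jar: glass with a red cap, 106 mm tall, standing by itself on the worktop, same kind as the jar already in the other clip. Glass body 42 mm in diameter; the cap, 85 to 106 mm above the foot, is 45 mm in diameter: grip it there, from above. 80 to 160 g. Origin: centre of the underside, z up. Round: its yaw does not matter.
- clip: The empty spring clip: this is its foot, fixed to the worktop, 52 mm wide, 7 mm high, x = +21 to +51 mm. On it stands a white post with two sprung steel jaws round the jar's place, open at the front. x points level from the mouth into the clip: push the jar along +x, pull along -x; y left, z up. Origin on the worktop, below the seated jar. Leave the like clip behind it, already holding a jar.
- clip_seat (a point): Same point and axes as clip, but carried by the post: where the jar's origin is when fully home against it. The jar goes in along the worktop, foot on it or a few mm above. Snapped in, it has 0 to 2 mm of free play before the jaws take the pull. A wall cabinet hangs from 0.5 m up, its front about 0.12 m beyond jar and clip: keep the wrist before it.
- clip_post (a joint): How far the post (36 mm wide, 66 mm high, front face 21 mm behind the seat) is drawn out along its foot towards the mouth, in m: 0 at rest against a hard stop, and 1 mm for each 8 N of pull on the clip, against a stiff spring. Readings are about as noisy as the values are big: go by the felt force.
- jaw_left: The clip's left (+y) sprung jaw: steel band 34 to 66 mm above the worktop. Origin on its pivot, in the post. Its hook is 19 mm in front of the seat and 17 mm off the middle; the flared lip ends 34 mm in front, 22 mm off the middle; it bulges to 32 mm, 42 when spread. Passing both jaws takes some 10 to 18 N; a seated jar meets them at roughly 4 to 6 N per mm of pull and comes out above 22 N.
- jaw_right: The mirror image of the left jaw, on the clip's right (-y) side.
- lemon: A lemon, 71 x 53 x 51 mm, lying on the worktop between the jar and the wall. A bystander, not to be moved.

How it is judged:
By the outcome, as a careful person would: the job done as asked, in the order asked, and still so for the second after the job is handed in, with the robot touching nothing.
It also fails if it takes over 58 s, if anything falls off the work surface, if the arm or the gripper's body presses on something with over 40 N, if the wrist force passes 120 N, or if a joint passes its speed limit or range.

## Working session

There is one attempt and no reset: what is moved stays moved. The work goes in short steps, Python scripts to look and compute and a shell command to move; the robot and the scene stay as the last step left them, time stands still between calls to the robot, and variables do not carry over. Pictures are saved under pics/ and viewed, at most 10 in all, crops included, and the job is handed in when it is done.

```bash
mkdir -p pics; ls; python3 - <<'E'
from workcell import get_obs, cams, boxes_of, ctrl
import cv2,numpy as np
o=get_obs();print(o['t'],o['ee_pos'],o['orientation'],o['ft_force'],ctrl.tcp_to_grasp)
ims=[]
for c in ["scene","top"]:
    im,d=cams.get_image(c); np.savez('/tmp/'+c,im=im,d=d)
    cv2.imwrite(f'pics/{c}0.png',im[:,:,::-1])
    k=cams.get_calibration(c)
    for n in ["jar","clip","clip_post","jaw_left","jaw_right","lemon"]:
        for b in boxes_of(c,n)[:3]:
            u,v=b['centre']; z=float(d[int(round(v)),int(round(u))])
            p=cv2.undistortPoints(np.array([[[u,v]]],float),np.array(k['mtx']),np.array(k['D'])).ravel()
            X=np.array(k['R']).T@(np.array([p[0]*z,p[1]*z,z])-np.array(k['t']).ravel())
            print(c,n,round(b['score'],2),np.round([u,v]),X.round(1))
E
```

```text
pics
0.0 [225.66003936 582.26653065 221.92113487] [-5.77460389e-01 -3.08777464e+00  2.25390018e-03] [-0.04471975  0.28615571  0.46627511] 18.700000000000003
scene jar 0.64 [218. 161.] [378.8 293.2  73.7]
scene clip 0.77 [293. 230.] [441.4  79.5  65.6]
scene clip_post 0.62 [292. 231.] [439.3  78.6  66.7]
scene jaw_left 0.57 [293. 214.] [466.9 127.2  45.1]
scene jaw_right 0.75 [292. 226.] [468.8 130.7   1.1]
scene jaw_right 0.62 [277. 228.] [421.6 101.8  55.3]
scene lemon 0.95 [271. 169.] [479.6 254.   43. ]
top jar 0.75 [199. 218.] [376.6 309.5 105.5]
top clip 0.61 [315. 180.] [464.7  91.4  22.2]
top clip_post 0.83 [316. 181.] [461.2  92.5  32. ]
top jaw_left 0.79 [304. 174.] [4.826e+02 1.112e+02 2.000e-01]
top jaw_right 0.68 [304. 196.] [424.8 119.5  69.3]
top lemon 0.62 [226. 168.] [483.  266.6  51. ]
```

```bash
python3 - <<'E'
import cv2,numpy as np
a=cv2.imread('pics/scene0.png');b=cv2.imread('pics/top0.png')
cv2.imwrite('pics/both.png',np.vstack([cv2.resize(a[110:290,150:400],(800,576))])); 
cv2.imwrite('pics/topc.png',cv2.resize(b[120:280,150:400],(800,512),interpolation=cv2.INTER_CUBIC))
E
```

```text
(no output)
```

View pics/both.png

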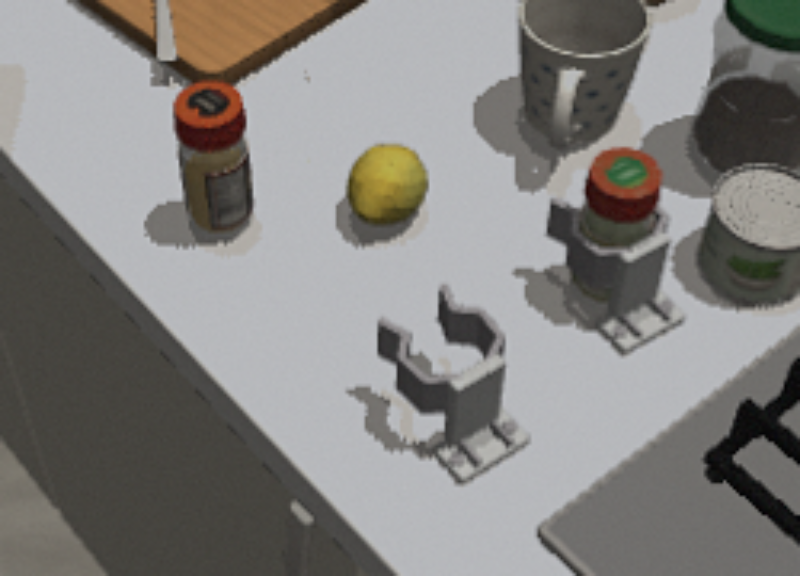

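View pics/topc.png

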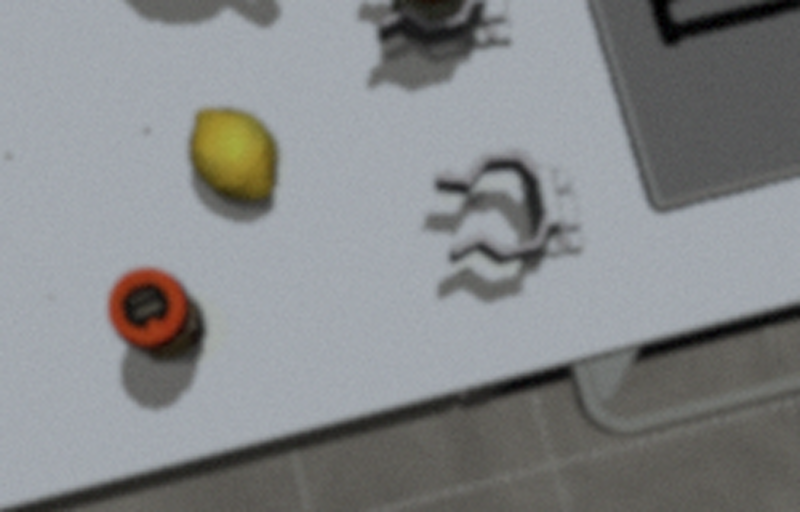

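The scene picture shows the loose jar (about 217,160), the lemon (271,167), the empty clip (about 290,230) with its mouth toward the jar, and the filled clip behind it. In the top view the mouth faces left (column 290) and the post is at 316-320.

```bash
cat > h.py <<'E'
import cv2,numpy as np
from workcell import get_obs,cams
from scipy.spatial.transform import Rotation as Ro
def cloud(c):
    o=get_obs(); im,d=cams.get_image(c); k=cams.get_calibration(c)
    v,u=np.nonzero(d>0); z=d[v,u].astype(float)
    p=cv2.undistortPoints(np.stack([u,v],1).astype(float)[:,None],np.array(k['mtx']),np.array(k['D']))[:,0]
    P=np.c_[p*z[:,None],z]
    if 'mount' in k:
        M=np.array(k['mount']); R=Ro.from_rotvec(o['orientation']).as_matrix()
        X=(P@M[:3,:3].T+M[:3,3])@R.T+o['ee_pos']
    else: X=(P-np.array(k['t']).ravel())@np.array(k['R'])
    return X,im[v,u],im
def sel(X,x0,x1,y0,y1,z0,z1):
    return (X[:,0]>x0)&(X[:,0]<x1)&(X[:,1]>y0)&(X[:,1]<y1)&(X[:,2]>z0)&(X[:,2]<z1)
def circ(P):
    A=np.c_[2*P,np.ones(len(P))]; s=np.linalg.lstsq(A,(P**2).sum(1),rcond=None)[0]
    return s[:2],np.sqrt(s[2]+s[:2]@s[:2])
E
python3 - <<'E'
from h import *
import cv2
for c in ["scene","top"]:
    X,_,_=cloud(c)
    m=sel(X,330,420,260,350,96,115); Q=X[m]
    print(c,'cap',m.sum(),Q.mean(0).round(1),cv2.minEnclosingCircle(Q[:,:2].astype(np.float32)), np.percentile(Q[:,2],90))
    m=sel(X,395,525,20,160,30,75); Q=X[m]
    G=[['.']*56 for _ in range(44)]
    for q in Q: G[int((q[0]-395)/3)][int((q[1]-20)/2.5)]='#'
    print('\n'.join(''.join(r) for r in G[::-1]))
    print('lemon',X[sel(X,430,530,215,310,15,60)].min(0),X[sel(X,430,530,215,310,15,60)].max(0))
E
```

```text
scene cap 329 [380.3 309.7 104.9] ((380.8013916015625, 313.8364562988281), 23.104698181152344) 107.44898824291609
........................................................
........................................................
........................................................
........................................................
........................................................
........................................................
........................................................
........................................................
........................................................
........................................................
........................................................
........................................................
........................................................
........................................................
................................#.......................
..............................#####.#####...............
.............................#############..............
.................
[... 3617 characters left out ...]
..............####.......########.........
............................########.#####.######.......
..............................##########.....#####......
..................................####.........##.......
........................................................
........................................................
........................................................
........................................................
........................................................
........................................................
........................................................
lemon [458.25068438 248.99722827  24.42430333] [516.59710285 303.86157764  55.63024539]
```

```bash
python3 -m creep '[0.015,-0.03,0.005,0.05,0.035,-0.066,0.01,0.12,0.055,-0.102,0.015,0.2,0.075,-0.138,0.02,0.28,0.095,-0.174,0.025,0.36,0.115,-0.21,0.03,0.44,0.135,-0.246,0.03,0.5,0.152,-0.28,0.03,0.52,0.165,-0.305,0.03,0.52,0.17,-0.315,0.03,0.52]' 1
python3 - <<'E'
from h import *
from workcell import cams,boxes_of
print(np.round(cams.get_calibration('wrist')['mount'],2))
X,C,im=cloud('wrist'); cv2.imwrite('pics/w1.png',im[:,:,::-1])
print(X.min(0),X.max(0))
for n,b in dict(cap=(330,430,260,360,96,115),clip=(395,525,20,175,30,75)).items():
    m=sel(X,*b);print(n,m.sum(), X[m].mean(0) if m.sum() else '', cv2.minEnclosingCircle(X[m][:,:2].astype(np.float32)) if m.sum() else '')
E
```

```text
t: 1.63
ee_pos: [397.0, 264.9, 252.9]
orientation: [-0.232, 3.132, -0.001]
ft_force: [0.3, 0.0, -1.0]
width: 87.8
grasp_force: 0.0
[[   0.     -0.97   -0.24   64.72]
 [   1.      0.      0.      0.51]
 [  -0.     -0.24    0.97 -162.1 ]
 [   0.      0.      0.      1.  ]]
[-270.08966224 -817.15241457 -930.92532397] [ 710.86521602 1296.05779847  374.40764344]
cap 1412 [380.59399969 314.48897127 105.83936185] ((381.135498046875, 315.0960388183594), 22.03398895263672)
clip 1745 [450.96996396 108.57711233  56.41512155] ((448.9090270996094, 116.02702331542969), 39.69459533691406)
```

View pics/w1.png

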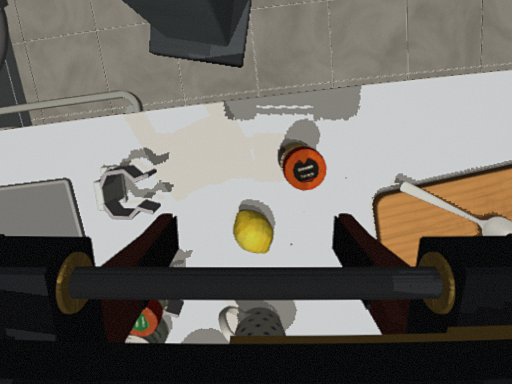

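Wrist view: jar cap at (303,168), lemon (253,230), empty clip around (125,193) with its mouth to the right; all in view.

```bash
cat > fit.py <<'E'
from h import *
from scipy.spatial import cKDTree
from scipy.optimize import minimize
def fit(X,lo=58):
    Q=X[sel(X,395,510,60,160,lo,74)][:,:2]
    def loc(p): 
        e=np.array([np.cos(p[2]),np.sin(p[2])]);n=np.array([-e[1],e[0]])
        d=Q-p[:2]; return np.c_[d@e,d@n]
    def cost(p):
        L=loc([446.6+p[0]*-np.sin(p[1])*-1*0+p[0],113.4,p[1]])
        d=cKDTree(L).query(L*[1,-1])[0]; return np.minimum(d,6).mean()
    best=min((minimize(cost,[a,b],method='Nelder-Mead') for a in(-5,0,5) for b in(-1.52,-1.42,-1.32)),key=lambda r:r.fun)
    p=np.array([446.6+best.x[0],113.4,best.x[1]])
    return p,loc(p),best.fun
def show(L):
    G=[['.']*50 for _ in range(42)]
    for a,b in L:
        i,j=int((b+42)/2),int((a+50)/2)
        if 0<=i<42 and 0<=j<50: G[i][j]='#'
    for i in range(41,-1,-1): print('%4d '%(i*2-42)+''.join(G[i]))
E
python3 - <<'E'
from fit import *
for c in ['wrist','top','scene']:
    X,_,_=cloud(c); p,L,f=fit(X); print(c,p.round(3),f)
    print('lip end L/R',L[(L[:,1]>10)][:,0].min(),L[L[:,1]<-10][:,0].min(),'max',L[:,0].max(), 'ctr', np.percentile(L[np.abs(L[:,1])<12][:,0],[2,10,50,90,98]).round(1),'bulge',L[:,1].min(),L[:,1].max())
    if c=='wrist': show(L)
E
```

```text
wrist [449.351 113.4    -1.39 ] 0.4757427430638018
lip end L/R -35.622479095503564 -34.47797511237031 max 33.90543150951406 ctr [22.6 23.1 25.9 31.6 32.9] bulge -31.04572479679468 31.630334182163892
  40 ..................................................
  38 ..................................................
  36 ..................................................
  34 ..................................................
  32 ..................................................
  30 ......................#######.....................
  28 ....................###############...............
  26 ...................###############................
  24 ........###.......####....#.#######...............
  22 .......######....#####..........#####.............
  20 .......#########.####...........#####.............
  18 ........############.............####.............
  16 ............#######...............########........
  14 ..............####................########........
  12 ...................................#######........
  10 ...................................#######........
   8 
[... 1046 characters left out ...]
............
 -30 ....................##############................
 -32 .....................######.##....................
 -34 ..................................................
 -36 ..................................................
 -38 ..................................................
 -40 ..................................................
 -42 ..................................................
top [441.6  113.4   -1.52] nanfit.py:11: RuntimeWarning: Mean of empty slice.
  d=cKDTree(L).query(L*[1,-1])[0]; return np.minimum(d,6).mean()
  ret = ret.dtype.type(ret / rcount)
Traceback (most recent call last):
ValueError: zero-size array to reduction operation minimum which has no identity
```

```bash
python3 -c "
from workcell import get_obs
o=get_obs();print(o['t'],o['ee_pos'],o['orientation'],o['qpos'],o['ft_force'])"
```

```text
1.7833 [396.07345189 267.74746594 252.82049571] [-2.32287876e-01  3.13286457e+00  9.12555190e-04] [ 5.69254100e-01  1.66236581e-01  1.91694442e+00  5.16701291e-04
  1.05802281e+00 -1.14981582e+00] [ 0.02928929 -0.6058325  -0.2326361 ]
```

```bash
python3 -m creep '[-0.008,0.024,-0.02,0.033,-0.015,0.047,-0.05,0.033,-0.015,0.047,-0.08,0.033,-0.015,0.047,-0.1,0.033,-0.015,0.047,-0.12,0.033,-0.015,0.047,-0.14,0.033,-0.015,0.047,-0.16,0.033,-0.015,0.047,-0.172,0.033,-0.015,0.047,-0.176,0.033,-0.015,0.047,-0.176,0.033]' 1
python3 -m creep '[0,0,0,0,0,0,0,0,0,0,0,0,0,0,0,0,0,0,0,0,0,0,0,0,0,0,0,0,0,0,0,0,0,0,0,0]' 0.3
```

```text
t: 2.62
ee_pos: [379.6, 315.6, 75.6]
orientation: [0.29, -3.126, 0.002]
ft_force: [0.2, -1.0, 0.6]
width: 87.7
grasp_force: 0.0
t: 3.37
ee_pos: [381.0, 314.8, 76.9]
orientation: [-0.287, 3.128, 0.0]
ft_force: [0.6, -0.8, 3.5]
width: 44.1
grasp_force: 30.0
```

```bash
python3 -m creep '[0,0,0.002,0,0,0,0.003,0,0.006,-0.014,0.003,0,0.016,-0.038,0.003,0,0.026,-0.062,0.003,0,0.036,-0.086,0.003,0,0.046,-0.11,0.003,0,0.053,-0.126,0.003,0,0.056,-0.1325,0.003,0,0.056,-0.1325,0.003,0]'
python3 -m creep '[0,0,0,0,0,0,0,0]'
python3 - <<'E'
from fit import *
o=get_obs();print(o['ee_pos'],o['orientation'],o['ft_force'])
X,C,im=cloud('wrist'); cv2.imwrite('pics/w2.png',im[:,:,::-1])
p,L,f=fit(X); print(p.round(3),f)
print('lip',L[(L[:,1]>10)][:,0].min(),L[L[:,1]<-10][:,0].min(),'ctr', np.percentile(L[np.abs(L[:,1])<12][:,0],[2,10,50,90,98]).round(1)); show(L)
E
```

```text
t: 4.2
ee_pos: [437.3, 181.2, 79.7]
orientation: [0.284, -3.129, 0.0]
ft_force: [-0.4, 0.6, -1.5]
width: 44.0
grasp_force: 30.0
t: 4.37
ee_pos: [436.6, 183.0, 79.6]
orientation: [0.288, -3.128, -0.0]
ft_force: [0.0, 0.7, -1.9]
width: 44.0
grasp_force: 30.0
[436.55966304 182.96128236  79.64868877] [ 2.88217448e-01 -3.12820594e+00 -1.59806014e-04] [ 0.03745402  0.71104342 -1.89912272]
[450.086 113.4    -2.479] 1.087894157951378
lip -0.6870148953328712 -25.218215842219422 ctr [-24.3 -21.6  28.1  31.9  33.4]
  40 ..................................................
  38 ..................................................
  36 ..................................................
  34 ..................................................
  32 ............................##....................
  30 ...........................#####..................
  28 ...........................#######................
  26 .........................###########..............
  24 ........................##############............
  22 ..........................#############...........
  20 .........................
[... 1061 characters left out ...]
..........#######...........
 -20 ..............................#########...........
 -22 ...........................###########............
 -24 ...........................########...............
 -26 ...........................#####..................
 -28 ...........................###....................
 -30 ...........................###....................
 -32 ...........................###....................
 -34 ...........................###....................
 -36 ..........................####....................
 -38 ..........................####....................
 -40 ..........................####....................
 -42 ..........................####....................
```

View pics/w2.png

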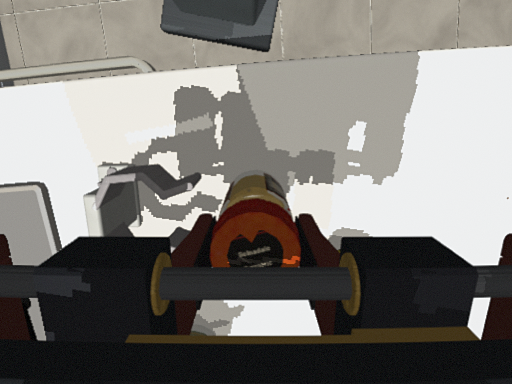

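The picture shows the jar held upright at (255,235) and the near (right) jaw at (150,180); the left jaw is hidden behind the finger. I check the visible parts against the first fit.

```bash
python3 - <<'E'
from fit import *
for c in ['wrist','scene']:
    X,_,_=cloud(c); Q=X[sel(X,395,510,60,165,58,72)][:,:2]
    e=np.array([np.cos(-1.39),np.sin(-1.39)]);d=Q-[449.35,113.4]
    L=np.c_[d@e,d@np.array([-e[1],e[0]])]; print(c); show(L)
    m=sel(X,405,475,150,220,103,115); print(X[m].mean(0),cv2.minEnclosingCircle(X[m][:,:2].astype(np.float32)))
E
```

```text
wrist
  40 ..................................................
  38 ..................................................
  36 ..................................................
  34 ..................................................
  32 ..................................................
  30 ..................................................
  28 ..................................................
  26 ..................................................
  24 ..................................................
  22 ..................................................
  20 ...............#..................................
  18 ..............##..................................
  16 .............###..................................
  14 ..............###.................................
  12 ....................................#.............
  10 ...................................#####..........
   8 ....................................######........
   6 ....................................######........
   4 ....................................######........
   2 .........................
[... 3117 characters left out ...]
####.####.............###............
 -24 ........#######....#.##............##.............
 -26 .........###........##.#..#..##.####..............
 -28 .......................##########.##..............
 -30 .....................##############...............
 -32 .......................##.#.##....................
 -34 ..................................................
 -36 ..................................................
 -38 ..................................................
 -40 ..................................................
 -42 ..................................................
[426.6602781  179.8843222  108.55019173] ((430.9022216796875, 180.67007446289062), 31.765546798706055)
```

```bash
python3 -m creep '[0.0009,-0.0049,0,0,0.0022,-0.0118,0,0,0.0036,-0.0197,0,0,0.0047,-0.0256,0,0,0.0054,-0.0295,0,0,0.0058,-0.0315,0,0,0.0061,-0.0334,0,0,0.0065,-0.0354,0,0,0.0068,-0.0374,0,0,0.0072,-0.0394,0,0]'
python3 -m creep '[0.0004,-0.002,0,0,0.0007,-0.0039,0,0,0.0011,-0.0059,0,0]'
python3 -m creep '[0.0004,-0.002,0,0,0.0007,-0.0039,0,0,0.0011,-0.0059,0,0]'
```

```text
t: 5.35
ee_pos: [443.9, 143.3, 79.7]
orientation: [0.287, -3.128, -0.002]
ft_force: [-2.7, 7.7, -1.0]
width: 44.2
grasp_force: 30.0
t: 5.6
ee_pos: [445.0, 138.4, 79.8]
orientation: [-0.285, 3.128, 0.004]
ft_force: [-4.4, 12.2, -1.0]
width: 44.1
grasp_force: 30.0
t: 5.85
ee_pos: [445.9, 132.6, 79.7]
orientation: [0.286, -3.128, -0.004]
ft_force: [-4.3, 15.7, -1.2]
width: 43.9
grasp_force: 30.0
```

```bash
python3 -m creep '[0.0004,-0.002,0,0,0.0007,-0.0039,0,0,0.0011,-0.0059,0,0,0.0014,-0.0079,0,0,0.0018,-0.0098,0,0,0.0022,-0.0118,0,0]'
python3 -m creep '[0.0004,-0.002,0,0,0.0005,-0.003,0,0,0.0005,-0.003,0,0]'
```

```text
t: 6.35
ee_pos: [448.3, 119.6, 79.6]
orientation: [0.288, -3.128, -0.0]
ft_force: [-1.5, 1.5, -1.7]
width: 44.1
grasp_force: 30.0
t: 6.6
ee_pos: [448.9, 115.7, 79.6]
orientation: [0.288, -3.128, 0.001]
ft_force: [-0.0, -1.5, -1.2]
width: 43.7
grasp_force: 30.0
```

```bash
for i in 1 2 3; do python3 -m creep '[0.0001,-0.0005,0,0,0.0002,-0.001,0,0,0.0002,-0.001,0,0]' | grep -E 'ee_pos|ft_f'; done
```

```text
ee_pos: [449.1, 114.3, 79.6]
ft_force: [0.0, -6.4, -0.6]
ee_pos: [449.3, 113.5, 79.6]
ft_force: [-0.7, -5.8, -2.5]
ee_pos: [449.5, 113.0, 79.6]
ft_force: [-0.9, -4.8, -1.2]
```

```bash
for i in 1 2; do python3 -m creep '[0.0001,-0.0005,0,0,0.0002,-0.001,0,0,0.0002,-0.001,0,0]' | grep -E 'ee_pos|ft_f'; done
```

```text
ee_pos: [449.7, 112.3, 79.7]
ft_force: [-1.0, -2.1, -1.8]
ee_pos: [449.8, 111.7, 79.7]
ft_force: [-3.1, 1.0, -1.4]
```

```bash
for i in 1 2; do python3 -m creep '[0.0001,-0.0005,0,0,0.0002,-0.001,0,0,0.0002,-0.001,0,0]' | grep -E 'ee_pos|ft_f|width'; done
```

```text
ee_pos: [450.0, 111.3, 79.8]
ft_force: [-3.8, 7.8, -0.8]
width: 43.9
ee_pos: [450.0, 111.1, 79.8]
ft_force: [-4.9, 14.5, -0.1]
width: 43.8
```

```bash
for i in 1 2 3 4; do python3 -m creep '[-0.0001,0.0005,0,0,-0.0002,0.001,0,0,-0.0002,0.001,0,0]' | grep -E 'ee_pos|ft_f'; done
```

```text
ee_pos: [449.9, 111.4, 79.7]
ft_force: [-4.1, 6.7, -0.5]
ee_pos: [449.9, 111.6, 79.7]
ft_force: [-2.1, 3.2, 0.2]
ee_pos: [449.8, 111.9, 79.7]
ft_force: [-1.3, -1.5, -1.7]
ee_pos: [449.6, 112.6, 79.6]
ft_force: [-1.6, -6.6, -0.8]
```

```bash
for i in 1 2; do python3 -m creep '[-0.0000,0.0002,0,0,-0.0001,0.0004,0,0,-0.0001,0.0005,0,0,-0.0001,0.0005,0,0]' | grep -E 'ee_pos|ft_f'; done
```

```text
ee_pos: [449.6, 112.9, 79.6]
ft_force: [0.5, -7.4, -0.8]
ee_pos: [449.5, 113.2, 79.6]
ft_force: [0.1, -9.5, -0.2]
```

```bash
for i in 1 2; do python3 -m creep '[-0.0000,0.0002,0,0,-0.0001,0.0004,0,0,-0.0001,0.0005,0,0,-0.0001,0.0005,0,0]' | grep -E 'ee_pos|ft_f'; done
```

```text
ee_pos: [449.4, 113.5, 79.6]
ft_force: [0.2, -11.4, -0.8]
ee_pos: [449.4, 113.8, 79.6]
ft_force: [0.6, -12.4, -1.1]
```

```bash
python3 -m creep '[0,0.0001,0,0,0,0.0002,0,0,-0.0001,0.0003,0,0,-0.0001,0.0003,0,0]' | grep -E 't:|ee_pos|ft_f'
for i in 1 2 3 ; do python3 -m creep '[0,0,0,0,0,0,0,0,0,0,0,0]' | grep -E 't:|ft_f'; done
```

```text
t: 11.02
ee_pos: [449.3, 114.0, 79.6]
ft_force: [0.9, -12.5, -0.8]
t: 11.27
ft_force: [0.9, -12.7, -1.1]
t: 11.52
ft_force: [1.3, -12.4, -1.3]
t: 11.77
ft_force: [0.6, -12.8, -0.7]
```

```bash
python3 -m creep '[0,0.0001,0,0,0,0.0002,0,0,0,0.0002,0,0]' | grep -E 't:|ee_pos|ft_f'
for i in 1 2; do python3 -m creep '[0,0,0,0,0,0,0,0,0,0,0,0,0,0,0,0]' | grep -E 't:|ft_f'; done
```

```text
t: 12.02
ee_pos: [449.3, 114.1, 79.6]
ft_force: [0.7, -12.8, 0.5]
t: 12.35
ft_force: [0.7, -13.5, -0.5]
t: 12.68
ft_force: [1.1, -13.7, -0.5]
```

```bash
python3 -m creep '[0.0001,-0.0004,0,0,0.0001,-0.0008,0,0,0.0002,-0.0012,0,0,0.0003,-0.0016,0,0,0.0004,-0.002,0,0,0.0004,-0.0024,0,0,0.0005,-0.0028,0,0,0.0006,-0.0032,0,0,0.0007,-0.0036,0,0,0.0007,-0.0036,0,0]' | grep -E 't:|ee_pos|ft_f'
python3 -m creep '[0.0001,-0.0004,0,0,0.0001,-0.0008,0,0,0.0001,-0.0008,0,0]' | grep -E 't:|ee_pos|ft_f'
python3 -m creep '[0,0,-0.0005,0,0,0,-0.001,0,0,0,-0.0015,0,0,0,-0.002,0,0,0,-0.0025,0,0,0,-0.0025,0]' | grep -E 't:|ee_pos|ft_f'
```

```text
t: 13.52
ee_pos: [449.7, 112.2, 79.6]
ft_force: [-0.9, -2.8, -1.8]
t: 13.77
ee_pos: [449.8, 111.7, 79.6]
ft_force: [-1.1, 0.9, -3.1]
t: 14.27
ee_pos: [450.0, 111.6, 77.3]
ft_force: [-3.5, 3.0, 3.7]
```

```bash
python3 -m creep '[0,0,0,0,0,0,0,0,0,0,0,0,0,0,0,0,0,0,0,0,0,0,0,0]' 0.75
python3 -m creep '[0,0,0.01,0,0,0,0.03,0,0,0,0.06,0,0,0,0.09,0,0,0,0.12,0,0,0.02,0.14,0,0,0.05,0.15,0,0,0.08,0.15,0,0,0.1,0.15,0,0,0.1,0.15,0]'
python3 -m creep '[0,0,0,0,0,0,0,0,0,0,0,0]' | grep ft_f
python3 - <<'E'
from fit import *
X,C,im=cloud('wrist'); cv2.imwrite('pics/w3.png',im[:,:,::-1])
m=sel(X,410,490,75,160,98,118); print(X[m].mean(0),X[m][:,2].std(),cv2.minEnclosingCircle(X[m][:,:2].astype(np.float32)))
X,C,s=cloud('scene')
cv2.imwrite('pics/s3.png',cv2.resize(np.hstack([s[110:290,150:400,::-1]]),(800,576)))
for c in ['scene']: print(X[sel(X,430,530,215,310,15,60)].min(0),X[sel(X,430,530,215,310,15,60)].max(0))
E
```

```text
t: 14.77
ee_pos: [450.0, 111.3, 77.1]
orientation: [-0.287, 3.128, -0.0]
ft_force: [0.6, 0.7, 0.4]
width: 65.9
grasp_force: 0.0
t: 15.6
ee_pos: [450.3, 214.2, 228.5]
orientation: [-0.291, 3.126, 0.002]
ft_force: [-0.5, 0.7, 0.1]
width: 65.9
grasp_force: 0.0
ft_force: [0.1, -0.3, 0.4]
[449.26461495 113.55817021 106.20696008] 1.5054046264353689 ((450.5588684082031, 112.68814086914062), 22.471364974975586)
[458.48553157 245.95946956  15.02364208] [514.53356156 297.69445353  53.17169404]
```

View pics/w3.png

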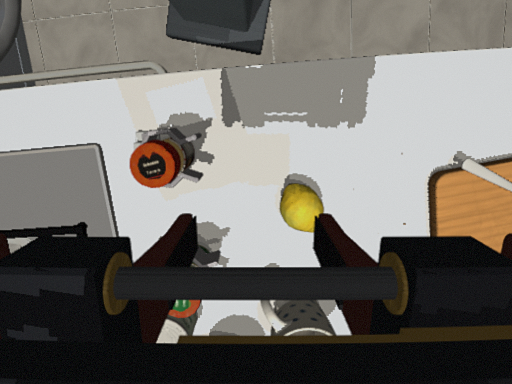

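View pics/s3.png

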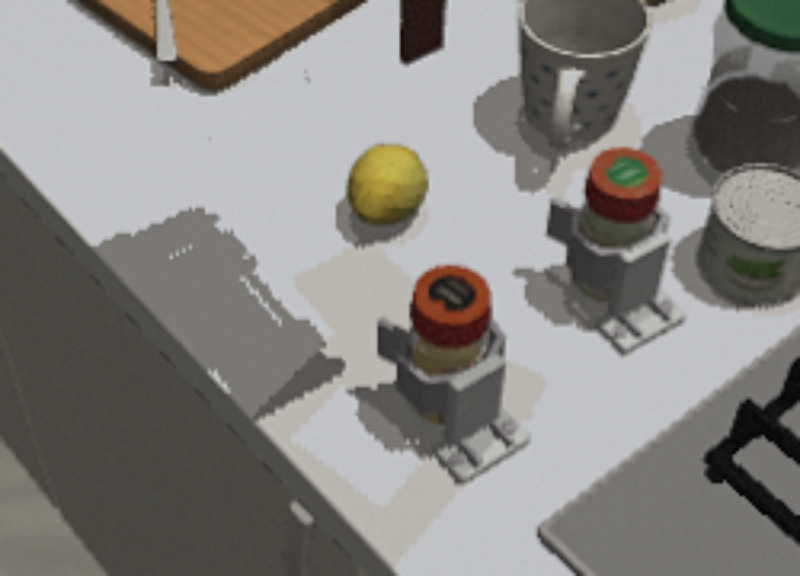

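The jar stands upright in the clip (cap at 155,162 in the wrist view), measured within about 1 mm of the seat. The lemon is where it was, and the gripper is clear.

```bash
python3 -c "
from workcell import ticket
print(ticket.close_job())"
```

```text
the job is handed in; nothing more can be done
None
```

The jar is snapped home in the clip, it held a pull of about 13 N for over half a second (highest reading about 13.5 N), and I let it go upright with the lemon unmoved and handed the job in.

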